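# Tare the portion scale with a spice jar on it

## Robot

A 6-joint arm with a two-finger parallel gripper is mounted at the origin on the work surface; the furniture and walls round the work are solid. World frame = base frame: x ahead of the robot, y to its left, z up, the work surface at z = 0. Lengths are in m, angles in degrees, forces in N, time in s.
With the tool pointing down it reaches from about 0.325 to 0.85 m from the base axis. Payload 15.5 kg.
Tool frame: the origin (TCP) lies midway between the tips of the shut fingers; the grasp point (between the pads) lies 19 mm behind it; z points along the fingers, y is the direction in which the jaws open and shut (so a half turn about z gives the same grasp; the last joint's range is limited). The gripper opens to 91 mm and grips with 3 to 60 N. Pads are 32 mm wide; open, the fingers measure 118 mm over their backs; the gripper's body (76 mm by 178 mm) begins 60 mm behind the grasp point.
Start: joints at [-74.284, 28.281, 77.091, -0, 74.628, -5.472], TCP at [0.226, -0.583, 0.177] pointing down, gripper open.
Joint ranges: [-166.48, 166.48], [-47.26, 123.95], [12.59, 153.08], [-70.14, 250.14], [6.76, 159.57], [-176.63, 176.63]. Speed limits (degrees/s): [108.29, 108.29, 147.25, 172.46, 172.46, 172.46].

## Interface

Orientations are given as a 3x3 rotation matrix whose columns are the frame's x, y, z axes.
In Python, from cell import * gives the robot as it stands. The module is installed in compiled form; this text tells all that it offers.
- The arm moves only by the shell command python3 -m crank 'ROWS'. ROWS is JSON, a list of rows, each a list of 3 entries, a list of its own where there are three numbers: the finger opening in mm, from 0 to 91.2, then the shift along the tool's x, y, z in mm, then the turn, a rotation vector about the tool's x, y, z in rad. A call has 1 to 10 rows; each row is the pose to reach, as a shift and turn from the pose commanded when the call began, along the tool's axes at that moment; what a row does not reach only later rows make up. A row lasts 1/12 s, in which the tool goes at most 41.7 mm and 7.16 degrees, less where a joint would pass 70% of its speed; a pose out of reach is approached as far as the arm can. A call with a gripper value outside its range is refused whole. The fingers move at their own pace and stop on an object; the grip force is fixed at half the most. Time passes only in rows, so rows that repeat a pose let the fingers close. It gives the time, the measured TCP pose, the force and the opening at its end, in the units of the state.
- sense(): the state, without advancing time (a new reading comes with each control period).
- read_camera(name): name is "scene" or "top" or "wrist"; returns a dict with "color" (420x560x3 uint8, red, green, blue), "mtx" (3x3 intrinsics, pixels), "D" ([k1, k2, p1, p2, k3] as OpenCV has them; the pictures are not rectified), "world_from_camera" (4x4, takes a point from camera to world coordinates); the wrist camera has in their place "mount" (4x4, takes a point from camera to tool coordinates, whose origin is the TCP and whose axes are the flange's). Camera axes: x right, y down, z forward; pixel columns grow to the right and rows downward; lengths in m; the calibration is good to about 2 mm. A picture is of the moment at which its call begins: read the wrist's pose just before it. There is no depth.
- finish_job(): hands the job in, once; it reports no verdict.
Trained networks look in the newest picture that a camera, given by its name, has taken for a name from the list of things; names that differ only in an ending like _2 or _b are one class to them, and where a whole thing is asked for, a point or a joint stands for the part that bears it (a point fixed in the world has none). Each returns a list of dicts, best first, with "conf" (0 to 1); they miss things now and then, are a little off and sometimes report something else, mostly with a low value. They report only what shows in the picture. A call takes as long as a camera call. They do not tell look-alikes from the thing itself.
- recognise(camera, target): "bbox" ([left, top, right, bottom] in pixels, round what is visible of it).
The state is a dict: "time": time; "q": joint angles; "qd": joint speeds; "tau": joint torques, N m; "eef_pos": TCP position; "eef_rot": TCP orientation; "ft_force": force on the tool from outside, world axes, zero at the start; "ft_torque": the same for the moment, N m; "opening": finger opening in m.
Only numpy, scipy, OpenCV 4.12 (cv2) and the standard library are available. Lean on these libraries where they do the work, as an engineer would, in place of code of your own. Each camera call takes 0.05 s, during which the arm holds its last target.

## Task

Set the red-capped spice jar down gently, upright, near the middle of the round pan of the portion scale, without overloading the scale. Then, with the jar standing there, turn the black tare knob little by little until the red tare pointer on the dial lies exactly under the black weight pointer, and let go. Leave the other things where they are.

Things in the scene. Friction and masses are not known exactly. Their poses are not given: they have to be found in the camera images.
- red_jar: The spice jar with the red cap, loose: clear round jar 44 mm in diameter, 105 mm tall with its cap (the cap is the top 20 mm, same diameter), 0.09 to 0.14 kg. Origin at the centre of its underside, z up.
- green_jar: Bystander: spice jar with a black cap and green label, 40 mm in diameter, 105 mm tall. The two jars may have changed places. Origin at the centre of its underside.
- deli_cup: Bystander: off-white lidded cup, 74 mm in diameter, 68 mm tall. Origin at the centre of its underside.
- label_roll: Bystander: yellow roll, 52 mm in diameter, 30 mm tall. Origin at the centre of its underside.
- kitchen_timer: Bystander: off-white kitchen timer, 30x74x66 mm. Origin at the centre of its underside.
- scale: Mechanical portion scale, fixed to the table; place and yaw vary. Frame: x away from the robot at yaw 0, y left, z up; origin on the table under the middle of the grey base (150x310 mm in x by y, 28 mm high). Left: round steel pan. Right: white head, 178x162 mm, 45 mm high (x -96 to +82, y -156 to +6), bearing the dial and, nearer the robot, the black tare knob (at x -68, y -125 mm).
- pan_top (a point): Centre of the upper face of the round pan, 58 mm above the table when empty; the pan is 120 mm in diameter, 4 mm thick. It sinks with the load. A bare wall stands upright behind the scale, about 0.68 m ahead of the robot base.
- pan (a joint): How far the pan is pressed down, in m: 0 empty; spring of 300 N/m, damped, so the jar alone sinks it by 3 to 5 mm. The scale is overloaded beyond 14 mm (about 4 N). Each mm turns the black weight pointer 0.278 rad clockwise seen from above.
- knob_grip (a point): Point on the tare knob's axis (vertical), 75 mm above the table, at the height to grip. The knob is a round black knurled knob, 44 mm in diameter, its sides 58 to 89 mm above the table, on a thinner collar, with a white line on its top; nothing else on the scale's head is higher than 52 mm.
- tare (a joint): Angle of the tare knob in rad, growing anticlockwise seen from above, range -7 to 7; stays where it is left (friction 0.03 N m). One rad of knob turns the red tare pointer 0.5 rad the same way. After the jar is set down it needs about 1 to 3.2 rad clockwise.
- tare_tip (a point): Point on the red tare pointer's centre line, 44 mm from the dial's centre. The pointer is a red bar 6 mm wide that runs from the dial's centre to 52 mm out, below the black one. It moves only with the knob. Its angle is half the knob's angle (0 = away from the robot along the scale's x, at the black zero dot).
- weight_tip (a point): Tip of the black weight pointer, 44 mm from the dial's centre: a black bar 3 mm wide, just above the red pointer, with a short tail on the far side of the hub. It moves only with the load on the pan: at the zero dot (along the scale's x) when empty, about 0.8 to 1.3 rad clockwise with the jar. The tare tip lies at this point when the pointers are aligned.
- dial_center (a point): Centre of the flat, upward-facing dial, on the axis of both pointers, at the height of the tips, 51 mm above the table. White face with black division marks, steel bezel 116 mm across, its rim 52 mm above the table, and a clear solid window over the pointers. In the scale's frame at x +20, y -60 mm.
Things that resemble listed ones, but are neither listed nor needed, are in the scene too. Of the things like the red_jar, leave any that is yellow; of the rest the larger one is meant.

How it is judged (in metres and radians):
On the way:
1. the red-capped jar stands upright on the pan, within 25 mm of its centre, let go (horizontal distance between red_jar and pan_top below 0.025 m and z of red_jar in the frame of pan_top between -0.004 and 0.003 m and angle between red_jar's own z axis and vertical below 0.08 rad and contact force between each of the arm, the fingers and red_jar below 0.1 N), for 0.3 s.
At the end, for the whole second after the job is handed in: The red-capped jar stands at rest, upright (within about 4.5 degrees), on the pan, within 25 mm of its centre, and the red tare pointer is at rest under the black weight pointer, within 3 mm at the black pointer's tip (half a dial division) (horizontal distance between red_jar and pan_top below 0.025 m and z of red_jar in the frame of pan_top between -0.004 and 0.003 m and angle between red_jar's own z axis and vertical below 0.08 rad and linear speed of red_jar below 0.02 m/s and velocity of joint tare between -0.05 and 0.05 rad/s and distance between tare_tip and weight_tip below 0.003 m); the robot touches nothing.
It fails at once if the scale is overloaded: the pan pressed down more than 14 mm (value of joint pan above 0.014 m).
It fails at once if a bystander is shifted by more than 30 mm or knocked over (distance of any of green_jar, deli_cup, label_roll, kitchen_timer from where it was at the start of the episode above 0.03 m or angle between any of green_jar, deli_cup, label_roll, kitchen_timer's own z axis and vertical above 0.5 rad).
It also fails if it takes over 62 s, if anything falls off the work surface, if the arm or the gripper's body presses on something with over 40 N, if the wrist force passes 120 N, or if a joint passes its speed limit or range.

## Working session

There is one attempt and no reset: what is moved stays moved. The work goes in short steps, Python scripts to look and compute and a shell command to move; the robot and the scene stay as the last step left them, time stands still between calls to the robot, and variables do not carry over. Pictures are saved under pics/ and viewed, and the job is handed in when it is done.

```bash
mkdir -p pics; ls
python3 - <<'E'
from cell import *
import cv2
s=sense(); print(s['time'],s['eef_pos'],s['eef_rot'],s['opening'],s['ft_force'])
for n in ['scene','top']:
    c=read_camera(n); cv2.imwrite(f'pics/{n}0.png',cv2.cvtColor(c['color'],cv2.COLOR_RGB2BGR))
    print(n,c['mtx'],c['D'],c['world_from_camera'])
    for t in ['red_jar','green_jar','scale','tare','pan','deli_cup','label_roll','kitchen_timer']:
        print(t,[(d['bbox'],round(d['conf'],2)) for d in recognise(n,t)])
E
```

```text
pics
0.0 [ 0.22578615 -0.58231744  0.17654133] [[ 9.32402130e-01  3.61422428e-01 -3.10377456e-04]
 [ 3.61422531e-01 -9.32401356e-01  1.21068131e-03]
 [ 1.48171017e-04 -1.24101924e-03 -9.99999219e-01]] 0.09115325691121577 [-0.65315043 -0.69192294  0.08970535]
scene [[476.2502577    0.         279.44388848]
 [  0.         476.2502577  203.37058521]
 [  0.           0.           1.        ]] [-0.08237767  0.          0.          0.          0.        ] [[-0.20836337 -0.54605375  0.81142468 -0.43616999]
 [-0.97803724  0.11185171 -0.17587596  0.22640629]
 [ 0.00527849 -0.83024966 -0.5573667   0.71358758]
 [ 0.          0.          0.          1.        ]]
red_jar [([136.9, 243.9, 170.8, 303.9], 0.87), ([154.4, 221.4, 181.1, 269.3], 0.81), ([125.5, 236.6, 142.9, 267.3], 0.6)]
green_jar [([154.7, 185.4, 175.8, 220.9], 0.74)]
scale [([194.4, 196.5, 254.7, 249.3], 0.72)]
tare []
pan [([205.5, 197.9, 242.0, 227.0], 0.66)]
deli_cup [([210.6, 239.5, 246.8, 291.2], 0.98)]
label_roll []
kitchen_timer []
top [[393.88492168   0.         280.87372146]
 [  0.         393.88492168 213.24698364]
 [  0.           0.           1.        ]] [-0.04475603  0.          0.          0.          0.        ] [[ 0.01595483 -0.99634646  0.08389978  0.38321404]
 [-0.9995647  -0.01381104  0.02607045  0.03343224]
 [-0.02481645 -0.08427921 -0.9961331   0.94582545]
 [ 0.          0.          0.          1.        ]]
red_jar [([146.6, 261.7, 179.7, 283.9], 0.95), ([160.6, 219.3, 192.2, 242.8], 0.91), ([135.9, 223.8, 163.1, 236.5], 0.8)]
green_jar [([161.7, 149.5, 189.6, 176.4], 0.97)]
scale [([214.3, 135.2, 354.9, 230.8], 0.65), ([399.7, 256.6, 432.0, 283.8], 0.18)]
tare [([330.1, 185.8, 349.7, 206.4], 0.81)]
pan [([218.2, 165.6, 269.1, 219.8], 0.76), ([298.1, 146.3, 302.2, 166.8], 0.75)]
deli_cup [([214.8, 253.2, 246.5, 285.4], 0.93)]
label_roll [([410.1, 192.0, 437.0, 212.4], 0.8)]
kitchen_timer []
```

View pics/scene0.png

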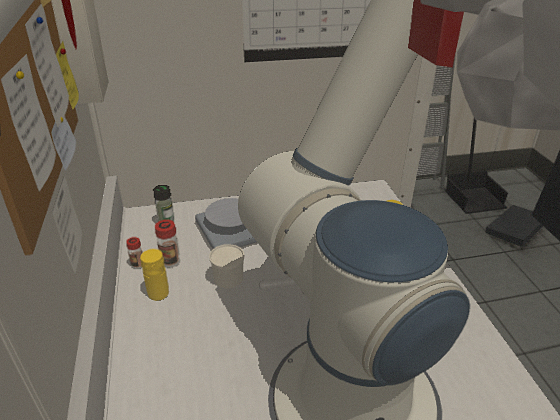

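View pics/top0.png

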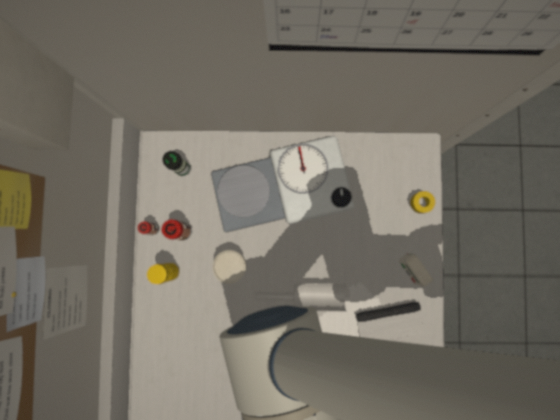

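Run:
```python
import cv2
i=cv2.imread('pics/top0.png')[130:300,120:300]; cv2.imwrite('pics/top0a.png',cv2.resize(i,None,fx=3.5,fy=3.5,interpolation=cv2.INTER_CUBIC))
```

```text
(no output)
```

View pics/top0a.png

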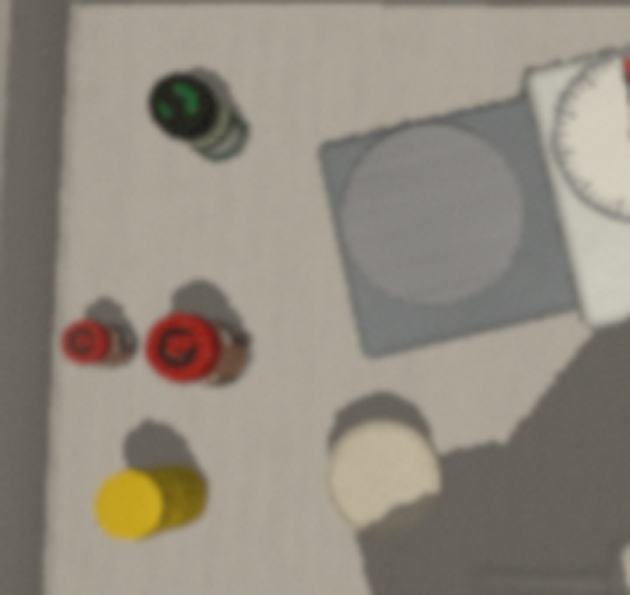

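```bash
cat > h.py <<'E'
from cell import *
import numpy as np, cv2
def back(c,T,px,z):
    p=cv2.undistortPoints(np.array([[px]],float),c['mtx'],c['D'])[0,0]
    d=T[:3,:3]@np.array([p[0],p[1],1]); o=T[:3,3]
    return o+d*(z-o[2])/d[2]
def save(c,n): cv2.imwrite(n,cv2.cvtColor(c['color'],cv2.COLOR_RGB2BGR))
def wristT(s,c):
    T=np.eye(4);T[:3,:3]=s['eef_rot'];T[:3,3]=s['eef_pos'];return T@c['mount']
E
python3 - <<'E'
from h import *
c=read_camera('top');T=c['world_from_camera']
for n,p,z in [('red',(172.3,229.1),.105),('pan',(243.4,190.9),.058),('knob',(341,197),.089),('dial',(303,169),.052),('smallred',(145,228),.07),('yellow',(157,274),.105),('green',(172.5,160.5),.105),('cup',(230,265),.068),('basecornerNL',(226,232),.028),('basecornerFL',(211,171),.028),('roll',(423.5,202),.03),('timer',(417,269),.06)]:
    print(n,back(c,T,p,z).round(3))
s=read_camera('scene')
for p in [(167,227)]: print(back(s,s['world_from_camera'],p,.105))
w=read_camera('wrist');save(w,'pics/w0.png');print(w['mount'],w['mtx'],w['D'])
E
```

```text
red [0.416 0.289 0.105]
pan [0.508 0.143 0.058]
knob [ 0.493 -0.075  0.089]
dial [0.561 0.008 0.052]
smallred [0.419 0.363 0.07 ]
yellow [0.32  0.319 0.105]
green [0.567 0.295 0.105]
cup [0.34  0.168 0.068]
basecornerNL [0.415 0.185 0.028]
basecornerFL [0.559 0.225 0.028]
roll [ 0.491 -0.275  0.03 ]
timer [ 0.337 -0.248  0.06 ]
[0.40937815 0.28902979 0.105     ]
[[-3.74253942e-04 -9.60727114e-01 -2.77494634e-01  7.92863510e-02]
 [ 9.99999891e-01 -4.37174996e-04  1.64875156e-04 -1.04776327e-03]
 [-2.79713748e-04 -2.77494542e-01  9.60727173e-01 -2.07318513e-01]
 [ 0.00000000e+00  0.00000000e+00  0.00000000e+00  1.00000000e+00]] [[326.48678442   0.         277.1505374 ]
 [  0.         326.48678442 208.49870416]
 [  0.           0.           1.        ]] [-0.05169962  0.          0.          0.          0.        ]
```

View pics/w0.png

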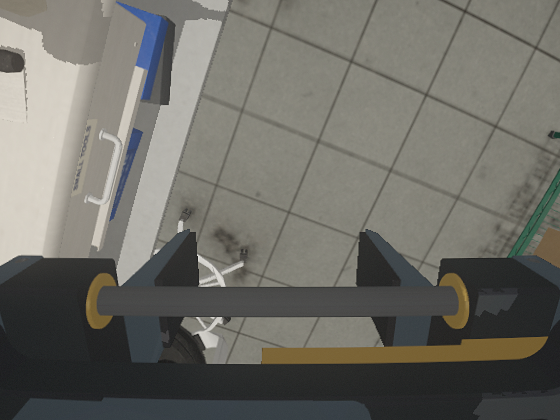

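```bash
cat >> h.py <<'E'
from scipy.spatial.transform import Rotation as R
def plan(*targets):
    """targets: (x,y,z,yaw_of_tool_x deg) of TCP, tool down"""
    s=sense();P=np.array(s['eef_pos']);M=np.array(s['eef_rot'])
    print('t',round(s['time'],2),'P',P.round(4),'yaw',np.degrees(np.arctan2(M[1,0],M[0,0])).round(2),'q',np.round(s['q'],1),'F',np.round(s['ft_force'],2),'open',round(s['opening'],4))
    for x,y,z,a in targets:
        a=np.radians(a);X=np.array([np.cos(a),np.sin(a),0]);Z=np.array([0,0,-1.]);Y=np.cross(Z,X)
        G=np.stack([X,Y,Z],1)
        print('shift mm',(M.T@(np.array([x,y,z])-P)*1000).round(1),'rotvec',R.from_matrix(M.T@G).as_rotvec().round(4))
E
python3 -c "
from h import *
plan((.42,-.2,.26,60),(.43,0.1,.26,90),(.41,.289,.2,90))"
```

```text
t 1.05 P [ 0.2259 -0.5828  0.1771] yaw 21.19 q [-74.3  28.3  77.1   0.   74.6  -5.5] F [-0.12 -0.2  -0.07] open 0.0913
shift mm [ 319.3 -286.7  -82.9] rotvec [ 1.000e-04  0.000e+00 -6.774e-01]
shift mm [ 437.1 -562.9  -82.9] rotvec [ 1.000e-04  0.000e+00 -1.201e+00]
shift mm [ 486.7 -746.3  -22.9] rotvec [ 1.000e-04  0.000e+00 -1.201e+00]
```

```bash
python3 -m crank '[[75,[320,-287,-83],[0,0,-0.677]],[75,[320,-287,-83],[0,0,-0.677]],[75,[320,-287,-83],[0,0,-0.677]],[75,[320,-287,-83],[0,0,-0.677]],[75,[320,-287,-83],[0,0,-0.677]],[75,[320,-287,-83],[0,0,-0.677]],[75,[320,-287,-83],[0,0,-0.677]],[75,[320,-287,-83],[0,0,-0.677]],[75,[320,-287,-83],[0,0,-0.677]],[75,[320,-287,-83],[0,0,-0.677]]]'
python3 -c "
from h import *
plan((.43,0.1,.26,90),(.415,.289,.2,90))"
```

```text
time: 1.88
eef_pos: [0.4116, -0.2161, 0.2568]
eef_rot: [[0.501, 0.866, 0.001], [0.866, -0.501, -0.0], [-0.0, 0.001, -1.0]]
ft_force: [0.9, -1.4, 0.7]
opening: 0.0747
t 1.88 P [ 0.4116 -0.2161  0.2568] yaw 59.96 q [-35.1  10.6  91.6   0.   77.7  -5. ] F [ 0.89 -1.37  0.67] open 0.0747
shift mm [ 282.9 -142.3   -3.3] rotvec [ 6.000e-04  2.000e-04 -5.242e-01]
shift mm [ 439.  -249.9   56.6] rotvec [ 6.000e-04  2.000e-04 -5.242e-01]
```

```bash
python3 -m crank '[[75,[439,-250,20],[0,0,-0.524]],[75,[439,-250,20],[0,0,-0.524]],[75,[439,-250,20],[0,0,-0.524]],[75,[439,-250,20],[0,0,-0.524]],[75,[439,-250,20],[0,0,-0.524]],[75,[439,-250,20],[0,0,-0.524]],[75,[439,-250,20],[0,0,-0.524]],[75,[439,-250,20],[0,0,-0.524]],[75,[439,-250,20],[0,0,-0.524]],[75,[439,-250,20],[0,0,-0.524]]]'
python3 - <<'E'
from h import *
s=sense();c=read_camera('wrist');save(c,'pics/w1.png')
print(s['eef_pos'],[(d['bbox'],d['conf']) for d in recognise('wrist','red_jar')])
c2=read_camera('top');save(c2,'pics/t1.png')
plan((.415,.289,.2,90))
E
```

```text
time: 2.72
eef_pos: [0.4133, 0.2005, 0.2398]
eef_rot: [[-0.0, 1.0, 0.001], [1.0, 0.0, 0.0], [0.0, 0.001, -1.0]]
ft_force: [1.7, -0.6, 0.6]
opening: 0.075
[0.41328388 0.20054584 0.23981877] [([260.1, 77.3, 303.8, 120.6], 0.97), ([268.3, 13.9, 297.2, 54.4], 0.57), ([167.6, 48.8, 220.2, 94.6], 0.56), ([305.8, 179.0, 401.9, 265.7], 0.44)]
t 2.87 P [0.4133 0.2009 0.2395] yaw 90.27 q [18.5 11.1 93.9  0.  75.  18.2] F [-0.07  0.2  -0.47] open 0.0748
shift mm [88.1  2.1 39.5] rotvec [-0.0001 -0.0002  0.0048]
```

View pics/w1.png

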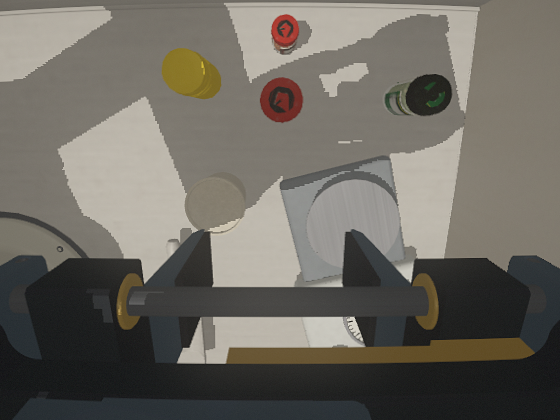

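View pics/t1.png

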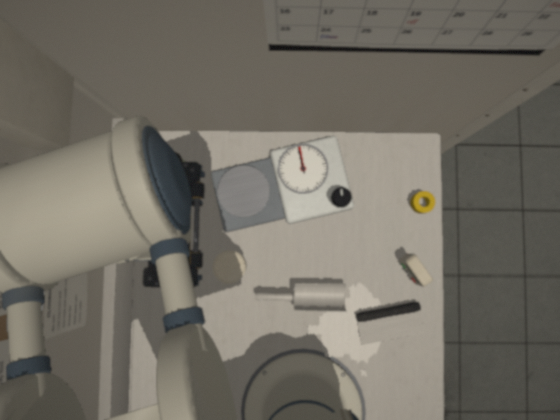

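Run:
```python
from h import *
s=sense();c=read_camera('wrist');T=wristT(s,c)
print('cap',back(c,T,(281.8,99.5),.105),'pan',back(c,T,(352.5,222),.058))
t=read_camera('top')
for n,p,z in [('pan',(243.4,190.9),.058),('knob',(341.5,197),.089),('dial',(303,168.5),.052)]: print(n,back(t,t['world_from_camera'],p,z))
p=back(c,T,(281.8,99.5),.105)
plan((p[0],p[1],.2,90),(p[0],p[1],.062,90))
i=cv2.cvtColor(t['color'],cv2.COLOR_RGB2BGR)[125:245,200:360]
cv2.imwrite('pics/t2.png',cv2.resize(i,None,fx=5,fy=5,interpolation=cv2.INTER_CUBIC))
i=cv2.cvtColor(c['color'],cv2.COLOR_RGB2BGR)[140:300,250:420]
cv2.imwrite('pics/w2.png',cv2.resize(i,None,fx=3.5,fy=3.5,interpolation=cv2.INTER_CUBIC))
```

```text
cap [0.41785484 0.29527771 0.105     ] pan [0.50870974 0.15099344 0.058     ]
pan [0.50794187 0.14295681 0.058     ]
knob [ 0.49284772 -0.0761016   0.089     ]
dial [0.5624116  0.00760227 0.052     ]
t 2.97 P [0.4136 0.1982 0.2396] yaw 90.06 q [18.1 11.  94.  -0.  75.  18.1] F [-0.01 -0.61 -0.44] open 0.0751
shift mm [97.1  4.4 39.6] rotvec [-0.0002  0.0004  0.001 ]
shift mm [ 97.2   4.4 177.6] rotvec [-0.0002  0.0004  0.001 ]
```

View pics/t2.png

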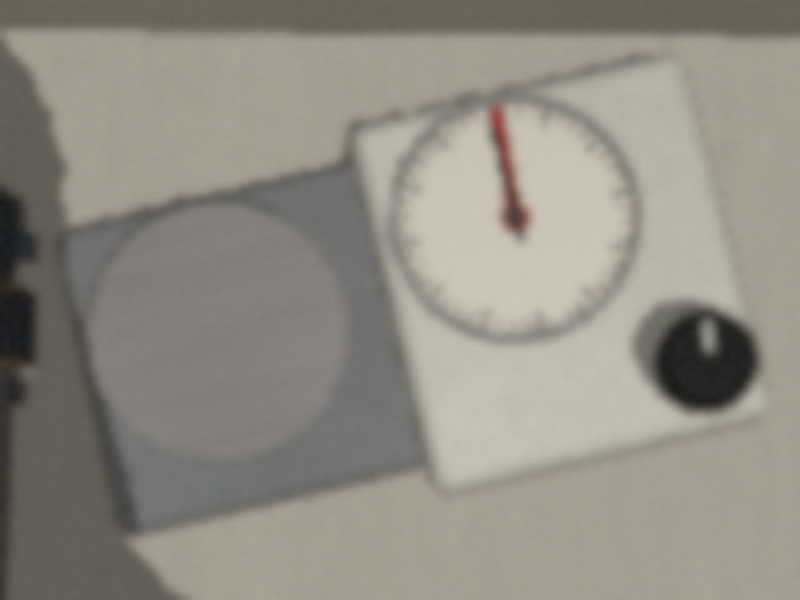

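View pics/w2.png

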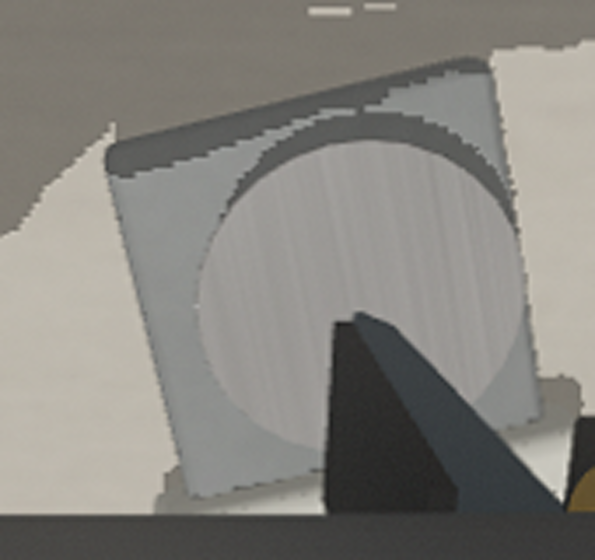

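```bash
python3 -m crank '[[75,[94,4,20],[0,0,0]],[75,[94,4,40],[0,0,0]],[75,[94,4,40],[0,0,0]],[75,[94,4,70],[0,0,0]],[75,[94,4,110],[0,0,0]],[75,[94,4,150],[0,0,0]],[75,[94,4,170],[0,0,0]],[75,[94,4,178],[0,0,0]],[75,[94,4,178],[0,0,0]]]'
python3 - <<'E'
from h import *
s=sense();c=read_camera('wrist');save(c,'pics/w3.png')
plan()
E
```

```text
time: 3.72
eef_pos: [0.4175, 0.2907, 0.0605]
eef_rot: [[0.002, 1.0, -0.002], [1.0, -0.002, -0.001], [-0.001, -0.002, -1.0]]
ft_force: [-1.2, 0.3, 0.0]
opening: 0.0751
t 3.77 P [0.4183 0.2914 0.062 ] yaw 89.91 q [ 28.1  28.  100.7  -0.   51.4  28.2] F [0.98 0.22 1.34] open 0.075
```

View pics/w3.png

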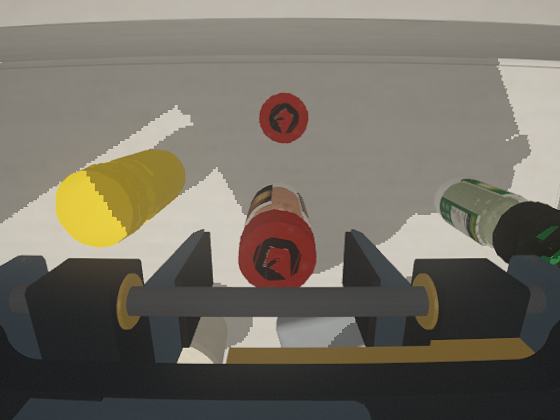

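```bash
python3 - <<'E'
from h import *
s=sense();c=read_camera('wrist');print(back(c,wristT(s,c),(278,249),.105), s['eef_pos'])
E
python3 -m crank '[[40,[0,0,0],[0,0,0]],[40,[0,0,0],[0,0,0]],[40,[0,0,0],[0,0,0]],[30,[0,0,0],[0,0,0]],[30,[0,0,0],[0,0,0]]]'
```

```text
[0.41904897 0.30082503 0.105     ] [0.41833733 0.29139115 0.06195253]
time: 4.23
eef_pos: [0.4179, 0.2925, 0.0621]
eef_rot: [[-0.0, 1.0, 0.001], [1.0, 0.0, 0.0], [0.0, 0.001, -1.0]]
ft_force: [-0.6, 0.1, -0.1]
opening: 0.0447
```

```bash
python3 -m crank '[[30,[0,0,-20],[0,0,0]],[30,[0,0,-50],[0,0,0]],[30,[0,0,-85],[0,0,0]],[30,[-20,15,-95],[0,0,0]],[30,[-52,36,-95],[0,0,0]],[30,[-85,57,-95],[0,0,0]],[30,[-115,75,-95],[0,0,0]],[30,[-138,87,-95],[0,0,0]],[30,[-146,91,-95],[0,0,0]],[30,[-146,91,-95],[0,0,0]]]'
python3 - <<'E'
from h import *
s=sense();c=read_camera('wrist');save(c,'pics/w4.png')
t=read_camera('top');save(t,'pics/t4.png')
plan((.509,.146,.123,90),(.509,.146,.1185,90))
E
```

```text
time: 5.07
eef_pos: [0.5096, 0.1447, 0.1566]
eef_rot: [[0.002, 1.0, 0.0], [1.0, -0.002, -0.0], [-0.0, 0.0, -1.0]]
ft_force: [-0.7, -0.3, -1.1]
opening: 0.0423
t 5.17 P [0.5083 0.1467 0.1565] yaw 89.97 q [ 9.6 21.9 92.1  0.  66.   9.6] F [-0.14 -0.15 -0.77] open 0.0427
shift mm [-0.7  0.7 33.5] rotvec [-0.0005 -0.0003 -0.0006]
shift mm [-0.7  0.7 38. ] rotvec [-0.0005 -0.0003 -0.0006]
```

View pics/w4.png

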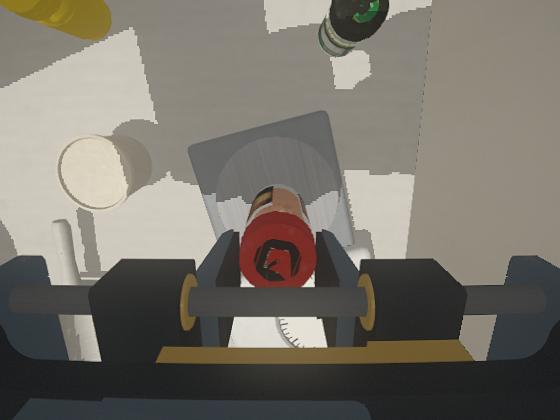

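View pics/t4.png

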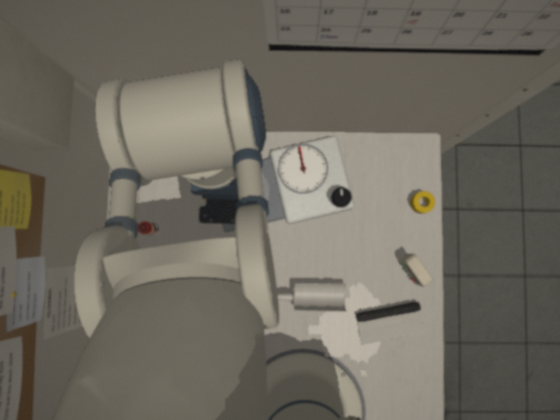

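Run:
```python
from h import *
s=sense();c=read_camera('wrist');T=wristT(s,c);print('pan',back(c,T,(279,197),.058),'cap',back(c,T,(278,249),.1995),s['eef_pos'])
i=cv2.cvtColor(c['color'],cv2.COLOR_RGB2BGR)[100:260,180:360]
cv2.imwrite('pics/w5.png',cv2.resize(i,None,fx=3.5,fy=3.5,interpolation=cv2.INTER_CUBIC))
```

```text
pan [0.51035179 0.14967047 0.058     ] cap [0.50901395 0.15610616 0.1995    ] [0.50830504 0.14673837 0.15654264]
```

View pics/w5.png

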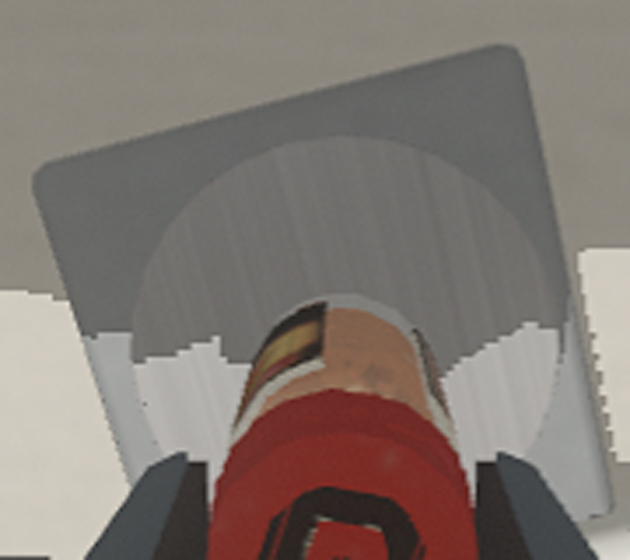

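```bash
python3 -m crank '[[30,[-5,1,8],[0,0,0]],[30,[-5,1,18],[0,0,0]],[30,[-5,1,26],[0,0,0]],[30,[-5,1,31],[0,0,0]],[30,[-5,1,34],[0,0,0]],[30,[-5,1,35],[0,0,0]],[30,[-5,1,36],[0,0,0]],[30,[-5,1,37],[0,0,0]],[30,[-5,1,38],[0,0,0]],[30,[-5,1,38],[0,0,0]]]'
python3 - <<'E'
from h import *
s=sense();c=read_camera('wrist');save(c,'pics/w6.png')
t=read_camera('top');save(t,'pics/t6.png')
plan()
i=cv2.cvtColor(t['color'],cv2.COLOR_RGB2BGR)[125:245,200:360]
cv2.imwrite('pics/t6.png',cv2.resize(i,None,fx=5,fy=5,interpolation=cv2.INTER_CUBIC))
E
```

```text
time: 6.05
eef_pos: [0.5099, 0.1414, 0.1187]
eef_rot: [[0.0, 1.0, 0.0], [1.0, -0.0, 0.0], [0.0, 0.0, -1.0]]
ft_force: [0.4, -0.3, -0.3]
opening: 0.0421
t 6.15 P [0.5099 0.1414 0.1188] yaw 90.0 q [ 9.  24.6 94.7 -0.  60.7  9. ] F [ 0.44  0.43 -0.24] open 0.0422
```

View pics/w6.png

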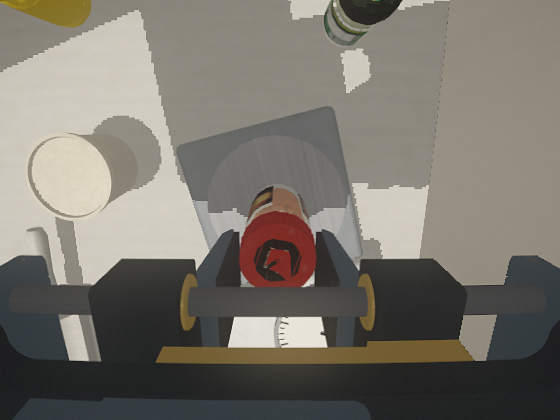

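View pics/t6.png

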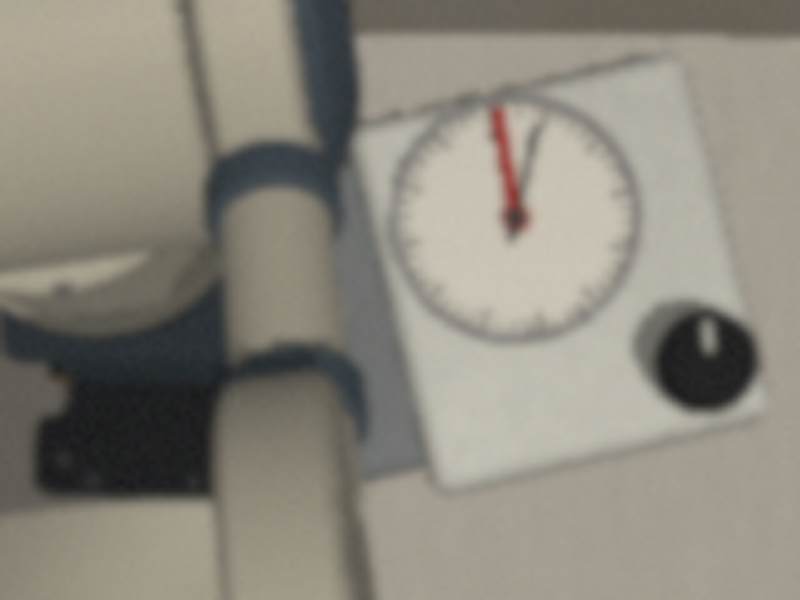

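```bash
python3 -m crank '[[50,[0,0,0],[0,0,0]],[60,[0,0,0],[0,0,0]],[72,[0,0,0],[0,0,0]],[75,[0,0,0],[0,0,0]],[75,[0,0,-10],[0,0,0]],[75,[0,0,-40],[0,0,0]],[75,[0,0,-75],[0,0,0]],[75,[0,0,-110],[0,0,0]],[75,[0,0,-120],[0,0,0]]]'
python3 - <<'E'
from h import *
plan()
s=sense();c=read_camera('wrist');save(c,'pics/w7.png')
t=read_camera('top')
i=cv2.cvtColor(t['color'],cv2.COLOR_RGB2BGR)[125:245,200:360]
cv2.imwrite('pics/t7.png',cv2.resize(i,None,fx=5,fy=5,interpolation=cv2.INTER_CUBIC))
plan()
E
```

```text
time: 6.9
eef_pos: [0.5118, 0.1417, 0.2444]
eef_rot: [[-0.0, 1.0, 0.007], [1.0, 0.0, 0.001], [0.001, 0.007, -1.0]]
ft_force: [-0.0, -0.4, 0.6]
opening: 0.0747
t 6.9 P [0.5118 0.1417 0.2444] yaw 90.0 q [ 9.  16.8 85.   0.  77.8  9. ] F [-0.01 -0.36  0.6 ] open 0.0747
t 7.0 P [0.5112 0.1416 0.2416] yaw 90.0 q [ 9.  17.  85.2  0.  77.5  9. ] F [-0.16 -0.82 -0.77] open 0.0749
```

View pics/w7.png

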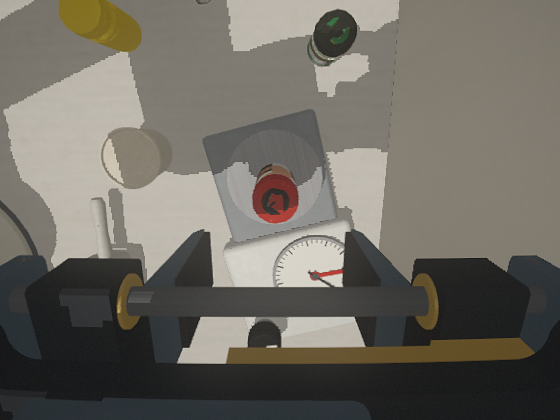

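View pics/t7.png

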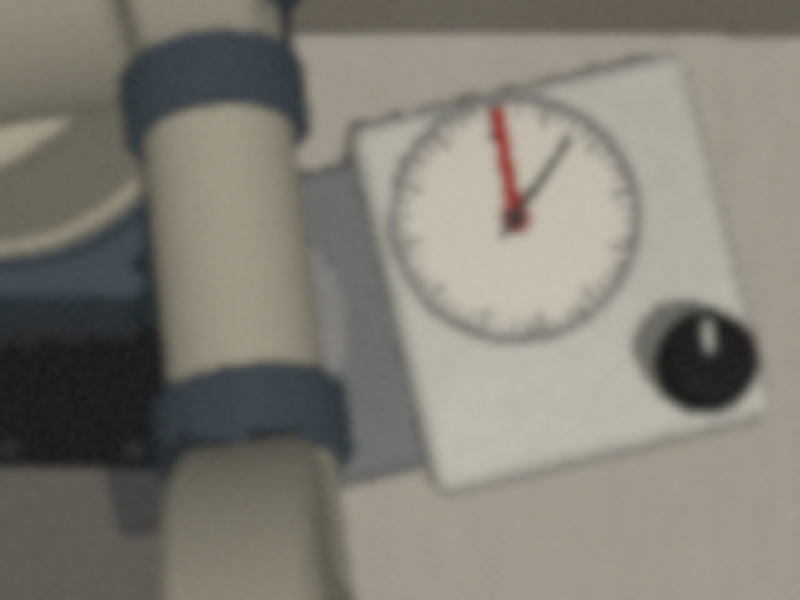

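```bash
python3 -m crank '[[75,[-35,-3,0],[0,0,-0.1]],[75,[-75,-6,0],[0,0,-0.22]],[75,[-115,-10,0],[0,0,-0.34]],[75,[-150,-13,15],[0,0,-0.46]],[75,[-185,-16,35],[0,0,-0.58]],[75,[-208,-18,60],[0,0,-0.7]],[75,[-215,-18,80],[0,0,-0.785]],[75,[-215,-18,80],[0,0,-0.785]],[75,[-215,-18,80],[0,0,-0.785]]]'
python3 - <<'E'
from h import *
plan((.493,-.074,.16,135))
s=sense();c=read_camera('wrist');save(c,'pics/w8.png')
t=read_camera('top');save(t,'pics/t8.png')
E
```

```text
time: 7.75
eef_pos: [0.4903, -0.0738, 0.1571]
eef_rot: [[-0.705, 0.709, -0.004], [0.709, 0.705, 0.001], [0.004, -0.002, -1.0]]
ft_force: [1.1, 1.0, 0.3]
opening: 0.0752
t 7.75 P [ 0.4903 -0.0738  0.1571] yaw 134.82 q [-15.5  19.4  96.3   0.   64.6 -60.3] F [1.08 1.03 0.27] open 0.0752
shift mm [-2.1  1.8 -2.9] rotvec [-0.0019 -0.0037 -0.0031]
```

View pics/w8.png

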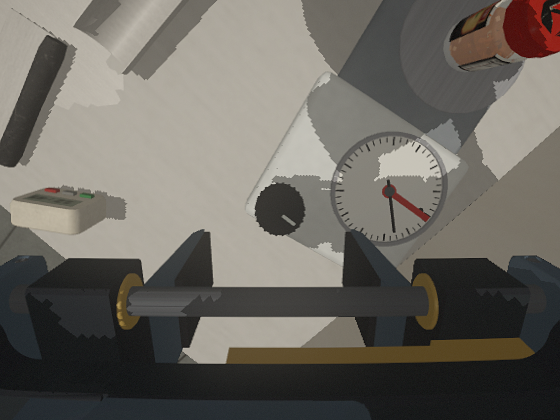

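View pics/t8.png

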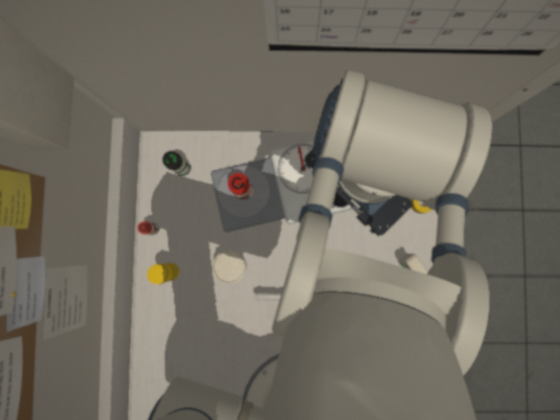

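Run:
```python
from h import *
s=sense();c=read_camera('wrist');T=wristT(s,c)
k=back(c,T,(279.5,209),.089);d=back(c,T,(389,191),.051)
print('knob',k,'dial',d)
v=d-k;yaw=np.degrees(np.arctan2(v[1],v[0]))-np.degrees(np.arctan2(65,88));print('len',np.hypot(*v[:2]),np.hypot(88,65),'yaw',yaw)
t=back(c,T,(428,220),.051)-d;w=back(c,T,(394,230),.051)-d
print(*[np.degrees(np.arctan2(q[1],q[0])) for q in (t,w)])
i=cv2.cvtColor(c['color'],cv2.COLOR_RGB2BGR)
cv2.imwrite('pics/w9.png',cv2.resize(i[120:260,250:460],None,fx=3.8,fy=3.8,interpolation=cv2.INTER_CUBIC))
cv2.imwrite('pics/w9b.png',cv2.resize(i[0:130,380:560],None,fx=4,fy=4,interpolation=cv2.INTER_CUBIC))
plan((k[0],k[1],.062,135))
```

```text
knob [ 0.49518537 -0.071879    0.089     ] dial [0.56750753 0.01059985 0.051     ]
len 0.10969619681776771 109.40292500660117 yaw 12.302945721051344
9.8456513220506 -32.64090262989568
t 7.9 P [ 0.4923 -0.0729  0.1594] yaw 134.87 q [-15.3  19.3  96.1   0.   64.6 -60.2] F [ 0.2  -0.85 -0.13] open 0.0747
shift mm [-1.2  2.7 97.4] rotvec [ 0.0007  0.0008 -0.0023]
```

View pics/w9.png

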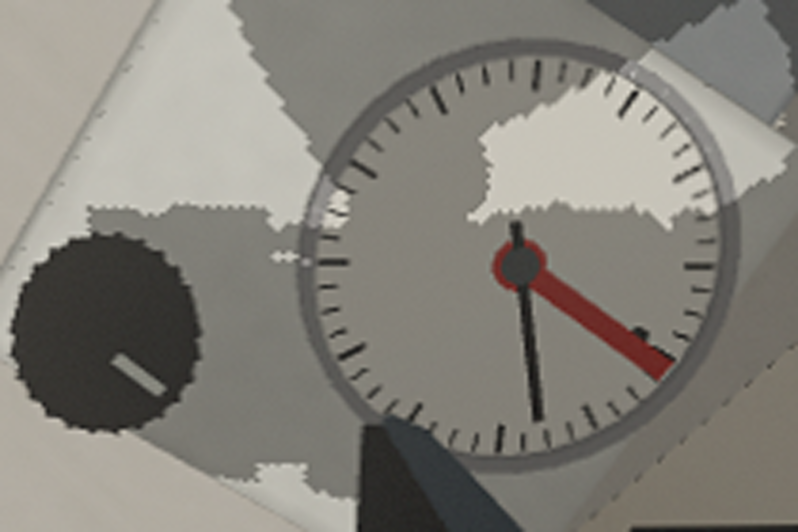

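View pics/w9b.png

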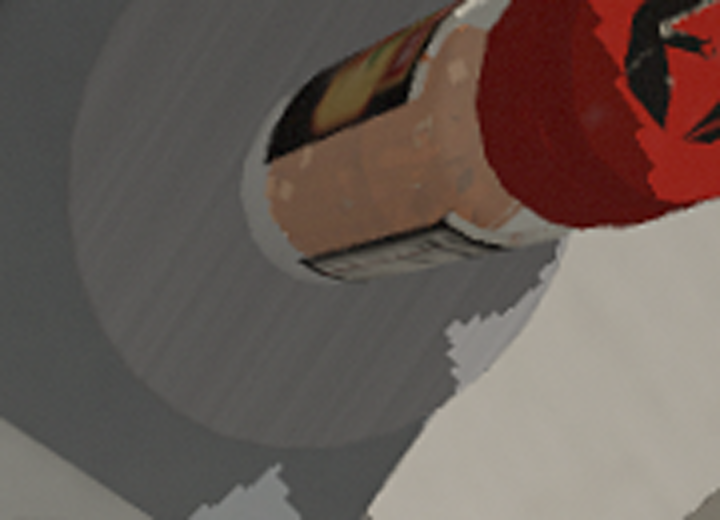

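Run:
```python
from h import *
s=sense();c=read_camera('wrist');T=wristT(s,c)
f=lambda x,y:(250+x/3.8-.37,120+y/3.8-.37)
k=back(c,T,f(106,332),.089);d=back(c,T,f(519,265),.051)
print('knob',k,'dial',d)
v=d-k;yaw=np.degrees(np.arctan2(v[1],v[0]))-np.degrees(np.arctan2(65,88));print('len',np.hypot(*v[:2]),'yaw',yaw)
t=back(c,T,f(662,366),.051)-d;w=back(c,T,f(538,418),.051)-d
print(*[(np.degrees(np.arctan2(q[1],q[0])),np.hypot(*q[:2])) for q in (t,w)])
plan((k[0],k[1],.062,135))
```

```text
knob [ 0.49312683 -0.07178412  0.089     ] dial [0.56476197 0.00987439 0.051     ]
len 0.10862644808660588 yaw 12.29013065028306
(np.float64(11.160194753704962), np.float64(0.050156962484276015)) (np.float64(-32.919214828689086), np.float64(0.04359538379564815))
t 7.95 P [ 0.4924 -0.0729  0.1596] yaw 134.91 q [-15.3  19.2  96.1   0.   64.6 -60.2] F [-0.51  0.03 -0.02] open 0.0745
shift mm [ 0.4  1.2 97.6] rotvec [ 0.0009  0.0012 -0.0015]
```

```bash
python3 -m crank '[[75,[0,0,30],[0,0,0]],[75,[0,0,60],[0,0,0]],[75,[0,0,85],[0,0,0]],[75,[0,0,94],[0,0,0]],[75,[0,0,97],[0,0,0]],[75,[0,0,97],[0,0,0]],[40,[0,0,97],[0,0,0]],[40,[0,0,97],[0,0,0]],[30,[0,0,97],[0,0,0]],[30,[0,0,97],[0,0,0]]]'
python3 - <<'E'
from h import *
plan()
s=sense();c=read_camera('wrist');save(c,'pics/w10.png')
plan()
E
```

```text
time: 8.78
eef_pos: [0.4923, -0.0738, 0.0624]
eef_rot: [[-0.707, 0.708, 0.001], [0.708, 0.707, -0.0], [-0.001, 0.001, -1.0]]
ft_force: [0.0, -0.2, 0.1]
opening: 0.0514
t 8.78 P [ 0.4923 -0.0738  0.0624] yaw 134.97 q [-15.4  27.2 102.4   0.   50.4 -60.4] F [ 0.01 -0.23  0.07] open 0.0514
t 8.83 P [ 0.4921 -0.0737  0.0622] yaw 134.97 q [-15.4  27.2 102.4   0.   50.3 -60.4] F [-0.09 -0.92 -0.57] open 0.0469
```

View pics/w10.png

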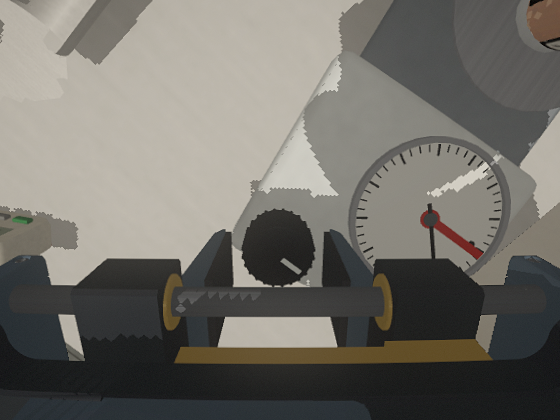

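```bash
python3 - <<'E'
from h import *
s=sense();c=read_camera('wrist');T=wristT(s,c)
p=back(c,T,(278.5,247.5),.089);print(p,s['eef_pos'],np.array(s['eef_rot']).T@(p-s['eef_pos']))
E
python3 -m crank '[[30,[0,0,0],[0,0,0]],[30,[0,0,0],[0,0,0]],[30,[0,0,0],[0,0,0]]]'
```

```text
[ 0.49133892 -0.07045138  0.089     ] [ 0.49212617 -0.07374394  0.06223604] [ 0.00286163  0.00178393 -0.02676563]
time: 9.13
eef_pos: [0.4918, -0.0737, 0.0617]
eef_rot: [[-0.707, 0.707, 0.0], [0.707, 0.707, -0.0], [-0.0, -0.0, -1.0]]
ft_force: [-0.7, -0.4, -0.2]
opening: 0.0304
```

Run:
```python
from h import *
plan()
s=sense();c=read_camera('wrist');save(c,'pics/w11.png')
c=read_camera('top');save(c,'pics/t11.png')
c=read_camera('scene');save(c,'pics/s11.png')
```

```text
t 9.13 P [ 0.4918 -0.0737  0.0617] yaw 134.98 q [-15.4  27.2 102.4  -0.   50.3 -60.4] F [-0.67 -0.43 -0.22] open 0.0304
```

View pics/w11.png

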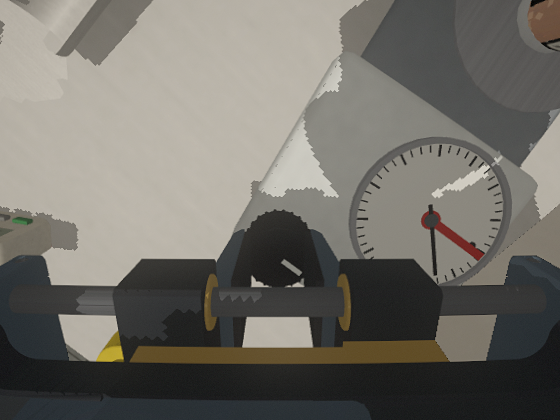

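View pics/s11.png

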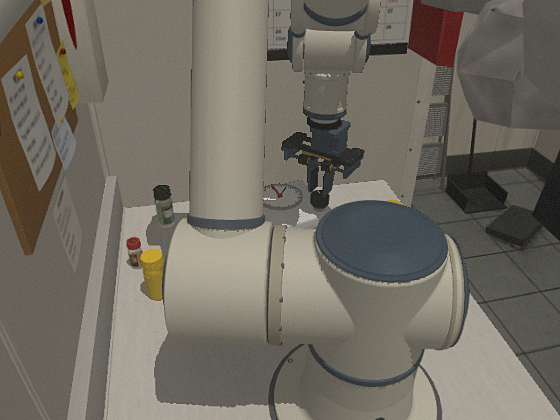

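Run:
```python
from h import *
c=read_camera('wrist');C=np.linalg.inv(c['mount'])
pts=np.array([[x,y,z] for z in (0,-.019,-.038) for x in (.016,-.016) for y in (-.015,.015)])
pc=pts@C[:3,:3].T+C[:3,3]
px,_=cv2.projectPoints(pc,np.zeros(3),np.zeros(3),c['mtx'],c['D'])
for a,b in zip(pts,px[:,0]): print(a,b.round(0))
i=cv2.cvtColor(c['color'],cv2.COLOR_RGB2BGR)[180:380,180:380]
i=cv2.resize(i,None,fx=3,fy=3,interpolation=cv2.INTER_CUBIC)
for b in px[:,0]: cv2.circle(i,(int((b[0]-180)*3),int((b[1]-180)*3)),4,(0,255,0),1)
cv2.imwrite('pics/w12.png',i)
```

```text
[ 0.016 -0.015  0.   ] [253. 213.]
[0.016 0.015 0.   ] [298. 213.]
[-0.016 -0.015  0.   ] [254. 258.]
[-0.016  0.015  0.   ] [297. 258.]
[ 0.016 -0.015 -0.019] [251. 222.]
[ 0.016  0.015 -0.019] [300. 222.]
[-0.016 -0.015 -0.019] [252. 270.]
[-0.016  0.015 -0.019] [299. 270.]
[ 0.016 -0.015 -0.038] [248. 233.]
[ 0.016  0.015 -0.038] [303. 233.]
[-0.016 -0.015 -0.038] [250. 285.]
[-0.016  0.015 -0.038] [301. 285.]
```

View pics/w12.png

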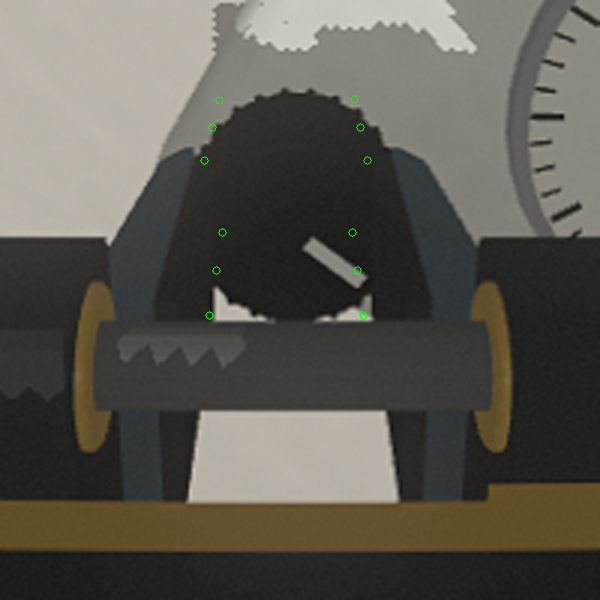

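```bash
python3 -m crank '[[22,[0,0,0],[0,0,0]],[22,[0,0,0],[0,0,0]],[22,[0,0,0],[0,0,0]]]'
python3 - <<'E'
from h import *
plan()
c=read_camera('wrist')
i=cv2.cvtColor(c['color'],cv2.COLOR_RGB2BGR)[180:380,180:380]
i=cv2.resize(i,None,fx=3,fy=3,interpolation=cv2.INTER_CUBIC)
i=np.clip(255*(i/255.)**.5,0,255).astype(np.uint8)
cv2.imwrite('pics/w13.png',i)
s=read_camera('scene')
i=cv2.cvtColor(s['color'],cv2.COLOR_RGB2BGR)[110:230,230:390]
cv2.imwrite('pics/s13.png',cv2.resize(i,None,fx=5,fy=5,interpolation=cv2.INTER_CUBIC))
plan()
E
```

```text
time: 9.58
eef_pos: [0.4918, -0.0737, 0.0616]
eef_rot: [[-0.707, 0.707, -0.0], [0.707, 0.707, 0.0], [0.0, -0.0, -1.0]]
ft_force: [0.1, -0.0, 0.0]
opening: 0.0222
t 9.58 P [ 0.4918 -0.0737  0.0616] yaw 134.98 q [-15.4  27.2 102.4  -0.   50.3 -60.4] F [ 0.12 -0.    0.01] open 0.0222
t 9.68 P [ 0.4918 -0.0737  0.0616] yaw 134.98 q [-15.4  27.2 102.4  -0.   50.3 -60.4] F [ 0.41 -0.34 -0.05] open 0.0219
```

View pics/w13.png

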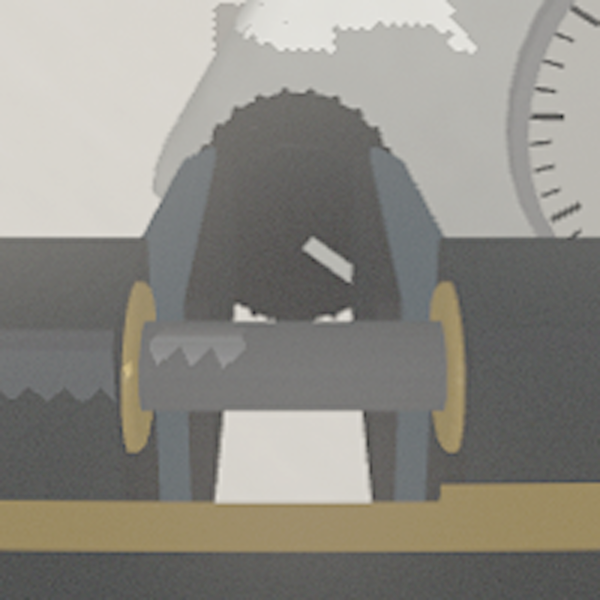

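View pics/s13.png

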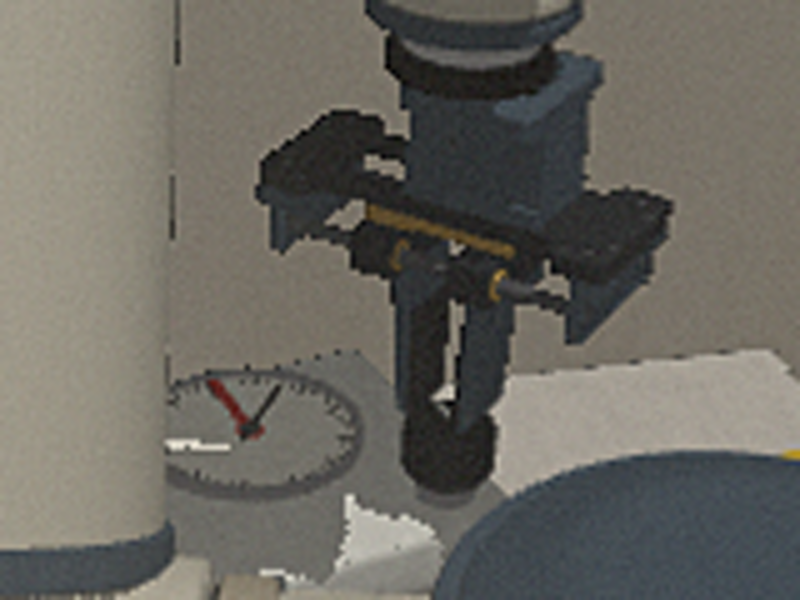

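```bash
python3 -m crank '[[0,[0,0,0],[0,0,0]],[0,[0,0,0],[0,0,0]],[0,[0,0,0],[0,0,0]],[0,[0,0,0],[0,0,0]]]'
python3 - <<'E'
from h import *
plan()
c=read_camera('wrist')
i=cv2.cvtColor(c['color'],cv2.COLOR_RGB2BGR)[180:380,180:380]
i=cv2.resize(i,None,fx=3,fy=3,interpolation=cv2.INTER_CUBIC)
i=np.clip(255*(i/255.)**.5,0,255).astype(np.uint8)
cv2.imwrite('pics/w14.png',i)
plan()
E
```

```text
time: 10.02
eef_pos: [0.4918, -0.0737, 0.0616]
eef_rot: [[-0.707, 0.707, -0.0], [0.707, 0.707, 0.0], [0.0, -0.0, -1.0]]
ft_force: [0.2, -0.6, 0.8]
opening: 0.0006
t 10.02 P [ 0.4918 -0.0737  0.0616] yaw 134.98 q [-15.4  27.2 102.4   0.   50.3 -60.4] F [ 0.16 -0.55  0.84] open 0.0006
t 10.07 P [ 0.4918 -0.0737  0.0616] yaw 134.98 q [-15.4  27.2 102.4   0.   50.3 -60.4] F [-0.01  0.44  0.58] open 0.0001
```

View pics/w14.png

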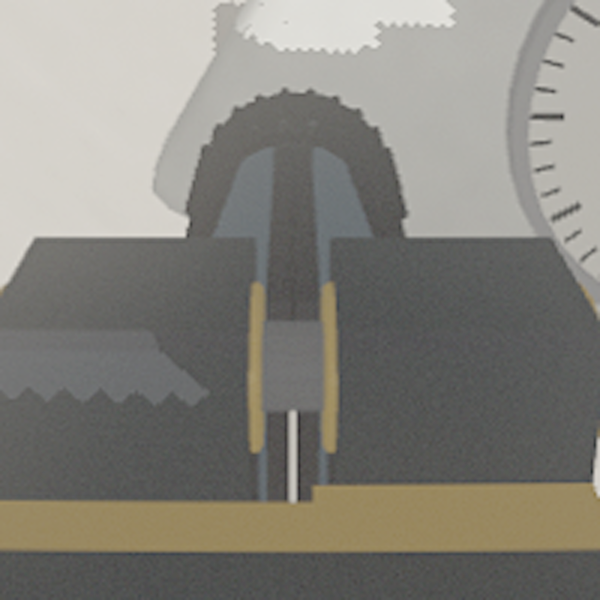

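```bash
python3 -m crank '[[0,[0,0,-20],[0,0,0]],[0,[0,0,-45],[0,0,0]],[0,[0,0,-60],[0,0,0]],[0,[0,0,-60],[0,0,0]]]'
python3 - <<'E'
from h import *
plan()
c=read_camera('wrist')
i=cv2.cvtColor(c['color'],cv2.COLOR_RGB2BGR)[180:380,180:380]
i=cv2.resize(i,None,fx=3,fy=3,interpolation=cv2.INTER_CUBIC)
i=np.clip(255*(i/255.)**.5,0,255).astype(np.uint8)
cv2.imwrite('pics/w15.png',i)
s=read_camera('scene')
i=cv2.cvtColor(s['color'],cv2.COLOR_RGB2BGR)[110:230,230:390]
cv2.imwrite('pics/s15.png',cv2.resize(i,None,fx=5,fy=5,interpolation=cv2.INTER_CUBIC))
W=np.linalg.inv(s['world_from_camera'])
for p in [(.4918,-.0737,.0616),(.4918,-.0737,.1216),(.4918,-.0737,.089),(.4918,-.0737,.058)]:
    q=W[:3,:3]@p+W[:3,3]; px,_=cv2.projectPoints(q[None],np.zeros(3),np.zeros(3),s['mtx'],s['D']);print(p,px.ravel(),(px.ravel()-[230,110])*5)
plan()
E
```

```text
time: 10.4
eef_pos: [0.4934, -0.0741, 0.1244]
eef_rot: [[-0.707, 0.707, 0.004], [0.707, 0.707, -0.001], [-0.004, 0.002, -1.0]]
ft_force: [1.6, -0.1, 0.7]
opening: 0.0004
t 10.4 P [ 0.4934 -0.0741  0.1244] yaw 134.98 q [-15.4  21.9  98.6   0.   59.3 -60.4] F [ 1.63 -0.11  0.66] open 0.0004
(0.4918, -0.0737, 0.0616) [318.81959385 203.78729832] [444.09796925 468.93649162]
(0.4918, -0.0737, 0.1216) [320.10406311 182.92580298] [450.52031556 364.62901489]
(0.4918, -0.0737, 0.089) [319.39856406 194.40923412] [446.99282032 422.04617058]
(0.4918, -0.0737, 0.058) [318.74445856 205.00132985] [443.72229282 475.00664924]
t 10.5 P [ 0.492  -0.0737  0.1218] yaw 134.98 q [-15.4  22.1  98.8   0.   59.1 -60.4] F [-0.87 -0.55 -0.98] open 0.0006
```

View pics/w15.png

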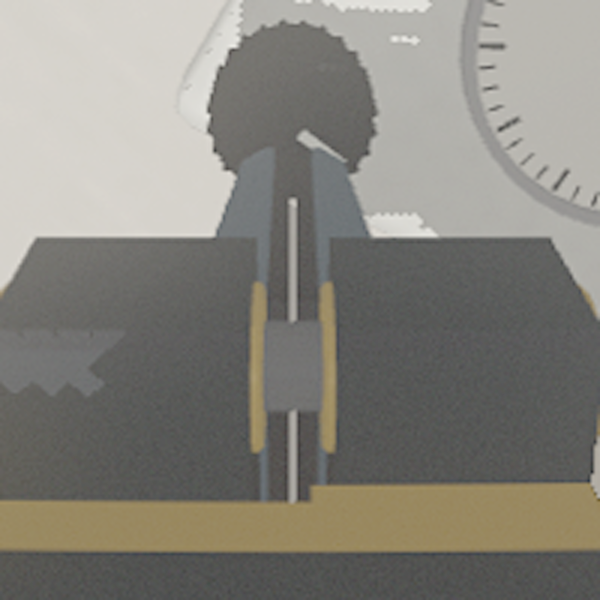

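View pics/s15.png

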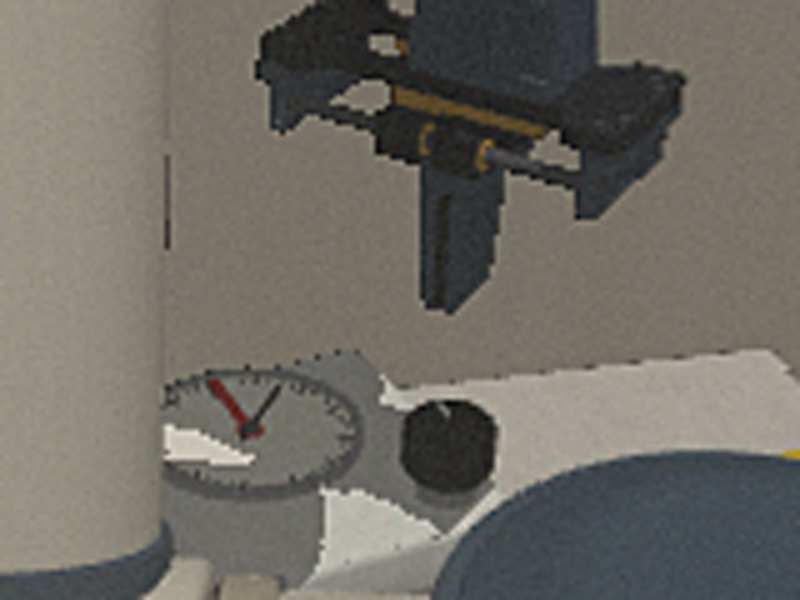

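```bash
python3 -m crank '[[75,[0,0,0],[0,0,0]],[75,[0,0,0],[0,0,0]],[75,[0,0,0],[0,0,0]],[75,[0,0,0],[0,0,0]],[75,[0,0,0],[0,0,0]],[75,[0,0,0],[0,0,0]],[75,[0,0,0],[0,0,0]],[75,[0,0,0],[0,0,0]],[75,[0,0,0],[0,0,0]]]'
python3 -m crank '[[75,[2,1,20],[0,0,0]],[75,[2,1,40],[0,0,0]],[75,[2,1,60],[0,0,0]],[75,[2,1,75],[0,0,0]],[75,[2,1,85],[0,0,0]],[75,[2,1,90],[0,0,0]],[75,[2,1,90],[0,0,0]]]'
python3 - <<'E'
from h import *
plan()
c=read_camera('wrist');save(c,'pics/w16.png')
s=read_camera('scene')
i=cv2.cvtColor(s['color'],cv2.COLOR_RGB2BGR)[110:230,230:390]
cv2.imwrite('pics/s16.png',cv2.resize(i,None,fx=5,fy=5,interpolation=cv2.INTER_CUBIC))
plan()
E
```

```text
time: 11.25
eef_pos: [0.4918, -0.0736, 0.1216]
eef_rot: [[-0.707, 0.707, 0.0], [0.707, 0.707, 0.0], [-0.0, 0.0, -1.0]]
ft_force: [0.5, -0.0, -0.1]
opening: 0.0578
time: 11.83
eef_pos: [0.4906, -0.0714, 0.0309]
eef_rot: [[-0.707, 0.707, -0.001], [0.707, 0.707, 0.0], [0.001, -0.001, -1.0]]
ft_force: [-0.5, 0.4, -0.1]
opening: 0.0751
t 11.83 P [ 0.4906 -0.0714  0.0309] yaw 134.98 q [-15.2  30.1 104.1   0.   45.9 -60.2] F [-0.5   0.45 -0.1 ] open 0.0751
t 11.93 P [ 0.4913 -0.0716  0.032 ] yaw 134.98 q [-15.2  30.  104.    0.   45.9 -60.2] F [0.61 0.27 0.39] open 0.0749
```

View pics/w16.png

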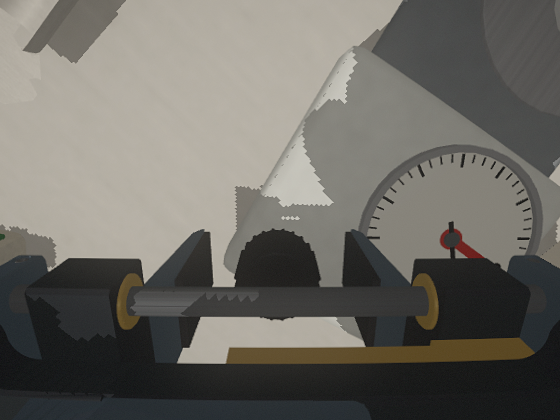

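View pics/s16.png

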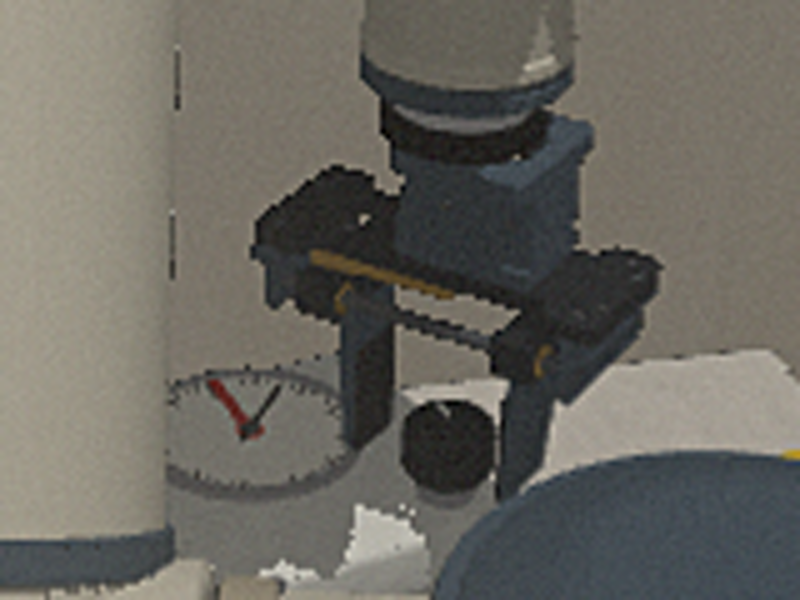

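```bash
python3 - <<'E'
from h import *
s=sense();c=read_camera('wrist');T=wristT(s,c)
p=back(c,T,(278.5,273.5),.089);print(p,np.array(s['eef_rot']).T@(p-s['eef_pos']))
E
python3 -m crank '[[50,[0,0,0],[0,0,0]],[50,[0,0,0],[0,0,0]],[38,[0,0,0],[0,0,0]],[38,[0,0,0],[0,0,0]],[38,[0,0,0],[0,0,0]],[38,[0,0,0],[0,0,0]]]'
```

```text
[ 0.49152901 -0.06946421  0.089     ] [ 0.00134796  0.00165218 -0.05697048]
time: 12.48
eef_pos: [0.4909, -0.0717, 0.0318]
eef_rot: [[-0.707, 0.707, -0.0], [0.707, 0.707, -0.0], [-0.0, -0.0, -1.0]]
ft_force: [-2.7, -2.3, 4.2]
opening: 0.0433
```

```bash
python3 -m crank '[[38,[0,0,0],[0,0,0.1]],[38,[0,0,0],[0,0,0.2]],[38,[0,0,0],[0,0,0.3]],[38,[0,0,0],[0,0,0.4]],[38,[0,0,0],[0,0,0.5]],[38,[0,0,0],[0,0,0.6]]]'
python3 - <<'E'
from h import *
plan()
c=read_camera('wrist');save(c,'pics/w17.png')
t=read_camera('top')
i=cv2.cvtColor(t['color'],cv2.COLOR_RGB2BGR)[125:245,200:360]
cv2.imwrite('pics/t17.png',cv2.resize(i,None,fx=5,fy=5,interpolation=cv2.INTER_CUBIC))
E
```

```text
time: 12.98
eef_pos: [0.494, -0.0705, 0.0319]
eef_rot: [[-0.178, 0.984, 0.005], [0.984, 0.178, 0.001], [0.0, 0.005, -1.0]]
ft_force: [17.5, 20.1, -10.4]
opening: 0.043
t 12.98 P [ 0.494  -0.0705  0.0319] yaw 100.27 q [-15.1  30.  103.9   0.2  45.8 -25.5] F [ 17.48  20.05 -10.37] open 0.043
```

View pics/w17.png

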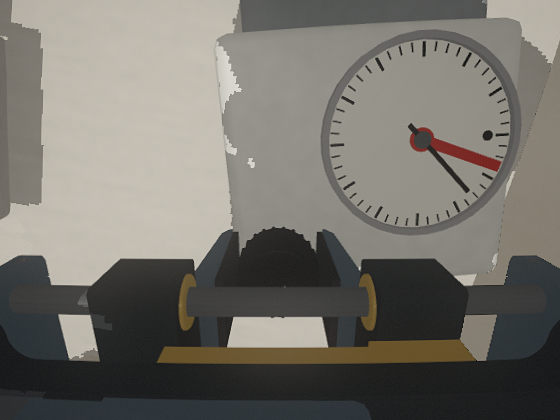

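View pics/t17.png

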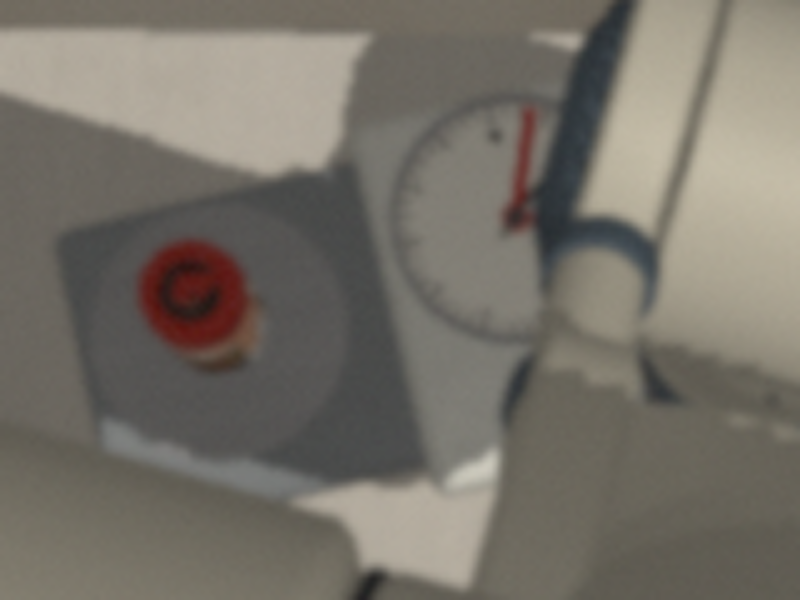

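```bash
cat >> h.py <<'E'
def dial(ctr,red,blk):
    s=sense();c=read_camera('wrist');T=wristT(s,c)
    d=back(c,T,ctr,.051);a=[]
    for p in (red,blk):
        q=back(c,T,p,.051)-d;a.append(np.arctan2(q[1],q[0]));print(np.degrees(a[-1]).round(2),np.hypot(*q[:2]).round(4))
    print('diff rad',a[0]-a[1],'knob',2*(a[0]-a[1]),'tip err mm',44*(a[0]-a[1]))
    i=cv2.cvtColor(c['color'],cv2.COLOR_RGB2BGR)
    return i
E
python3 - <<'E'
from h import *
i=dial((422,139),(500,165),(467.5,191))
cv2.imwrite('pics/w18.png',cv2.resize(i[20:240,310:530],None,fx=2.7,fy=2.7,interpolation=cv2.INTER_CUBIC))
plan()
E
```

```text
-6.19 0.0517
-33.54 0.0442
diff rad 0.4773532758034134 knob 0.9547065516068268 tip err mm 21.00354413535019
t 13.13 P [ 0.494  -0.0705  0.0319] yaw 100.48 q [-15.1  30.1 103.9   0.2  45.8 -25.7] F [16.1  19.19 -8.27] open 0.0431
```

View pics/w18.png

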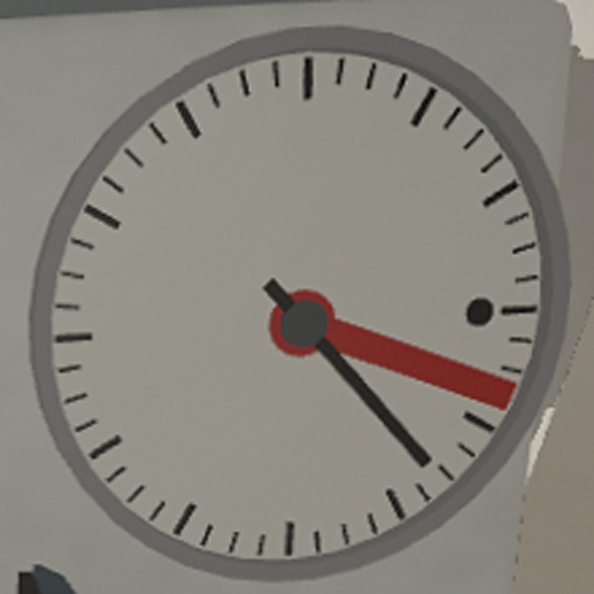

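```bash
python3 -m crank '[[38,[1,2.5,0],[0,0,0]],[38,[1,2.5,0],[0,0,0.1]],[38,[1,2.5,0],[0,0,0.2]],[38,[1,2.5,0],[0,0,0.3]],[38,[1,2.5,0],[0,0,0.4]],[38,[1,2.5,0],[0,0,0.5]],[38,[1,2.5,0],[0,0,0.6]],[38,[1,2.5,0],[0,0,0.7]],[38,[1,2.5,0],[0,0,0.75]],[38,[1,2.5,0],[0,0,0.75]]]'
python3 - <<'E'
from h import *
plan()
c=read_camera('wrist');save(c,'pics/w19.png')
E
```

```text
time: 13.97
eef_pos: [0.4983, -0.0711, 0.032]
eef_rot: [[0.539, 0.842, 0.008], [0.842, -0.539, -0.002], [0.003, 0.008, -1.0]]
ft_force: [22.1, -0.9, -19.9]
opening: 0.0431
t 13.97 P [ 0.4983 -0.0711  0.032 ] yaw 57.39 q [-14.9  30.2 103.5   0.   45.8  17.6] F [ 22.07  -0.93 -19.86] open 0.0431
```

View pics/w19.png

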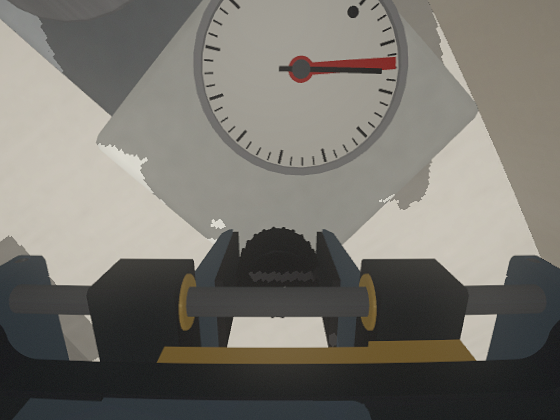

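Run:
```python
from h import *
i=dial((300.5,69),(395.5,63),(381,71))
cv2.imwrite('pics/w20.png',cv2.resize(i[10:120,250:420],None,fx=4.6,fy=4.6,interpolation=cv2.INTER_CUBIC))
plan()
```

```text
-28.46 0.0518
-33.27 0.044
diff rad 0.08392852859669309 knob 0.16785705719338617 tip err mm 3.692855258254496
t 14.07 P [ 0.4983 -0.0711  0.0321] yaw 57.59 q [-14.9  30.2 103.5   0.   45.8  17.4] F [ 21.65  -0.9  -20.22] open 0.0431
```

View pics/w20.png

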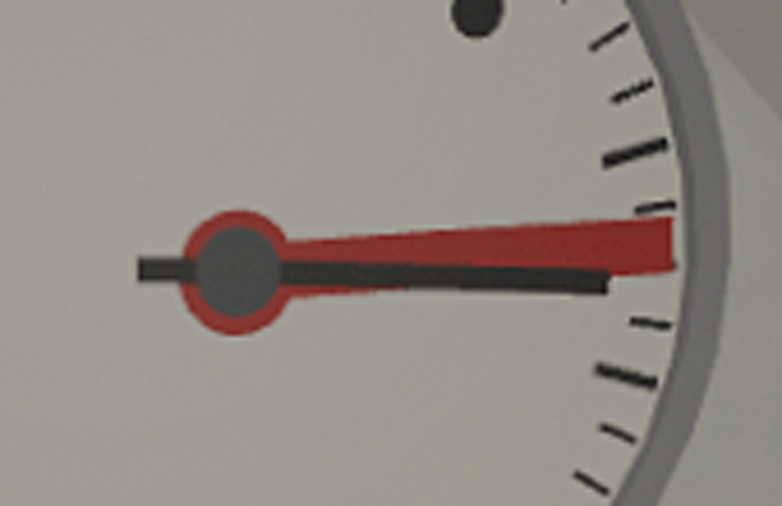

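```bash
python3 -m crank '[[38,[0,0,0],[0,0,0.06]],[38,[0,0,0],[0,0,0.12]],[38,[0,0,0],[0,0,0.17]],[38,[0,0,0],[0,0,0.17]],[38,[0,0,0],[0,0,0.17]]]'
python3 - <<'E'
from h import *
s=sense();c=read_camera('wrist');save(c,'pics/w21.png')
plan()
i=cv2.cvtColor(c['color'],cv2.COLOR_RGB2BGR)
cv2.imwrite('pics/w21.png',cv2.resize(i[0:120,210:400],None,fx=4.2,fy=4.2,interpolation=cv2.INTER_CUBIC))
E
```

```text
time: 14.48
eef_pos: [0.4991, -0.0716, 0.0321]
eef_rot: [[0.671, 0.741, 0.01], [0.741, -0.671, -0.002], [0.005, 0.009, -1.0]]
ft_force: [25.0, -5.5, -24.6]
opening: 0.043
t 14.53 P [ 0.4991 -0.0717  0.0321] yaw 47.87 q [-15.   30.2 103.5   0.   45.7  27.2] F [ 26.15  -5.81 -23.05] open 0.043
```

View pics/w21.png

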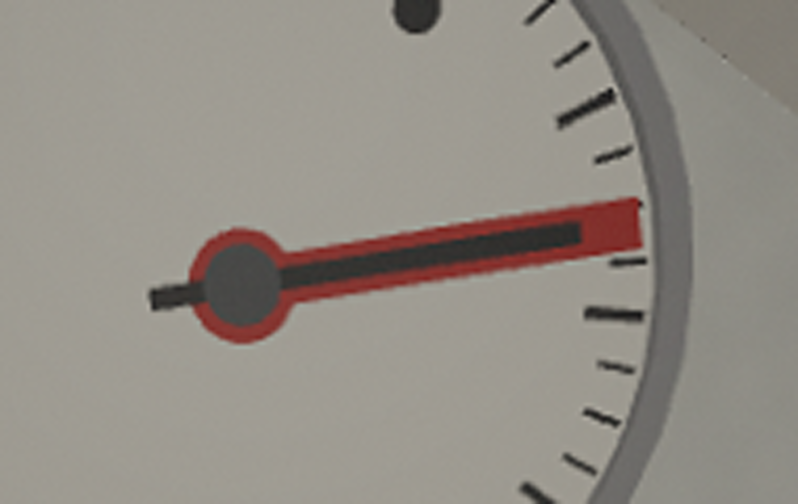

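```bash
python3 -m crank '[[46,[0,0,0],[0,0,0]],[50,[0,0,0],[0,0,0]],[60,[0,0,0],[0,0,0]],[75,[0,0,0],[0,0,0]],[75,[0,0,0],[0,0,0]],[75,[0,0,0],[0,0,0]]]'
python3 - <<'E'
from h import *
c=read_camera('wrist')
plan()
i=cv2.cvtColor(c['color'],cv2.COLOR_RGB2BGR)
cv2.imwrite('pics/w22.png',cv2.resize(i[0:120,210:400],None,fx=4.2,fy=4.2,interpolation=cv2.INTER_CUBIC))
save(c,'pics/w22f.png')
E
```

```text
time: 15.03
eef_pos: [0.493, -0.0699, 0.0316]
eef_rot: [[0.671, 0.742, -0.001], [0.742, -0.671, 0.0], [-0.0, -0.001, -1.0]]
ft_force: [-1.2, -0.0, -0.2]
opening: 0.073
t 15.08 P [ 0.493  -0.07    0.0316] yaw 47.89 q [-15.   30.1 103.8   0.   46.1  27.2] F [ 0.58 -0.55  0.  ] open 0.0745
```

View pics/w22.png

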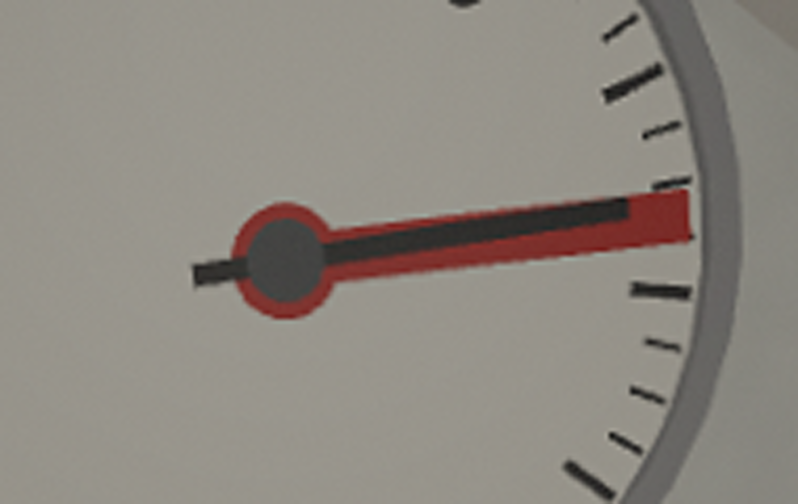

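View pics/w22f.png

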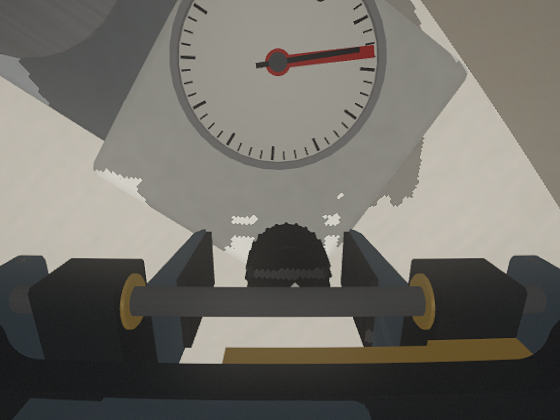

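Run:
```python
from h import *
s=sense();c=read_camera('wrist');T=wristT(s,c)
p=back(c,T,(288,268),.089);print(p,np.array(s['eef_rot']).T@(p-s['eef_pos']))
for q in ((288,222),(331,268),(245,268)): print((np.array(s['eef_rot']).T@(back(c,T,q,.089)-s['eef_pos'])).round(4))
```

```text
[ 0.50006709 -0.0694573   0.089     ] [ 0.00506484  0.0048457  -0.05742616]
[ 0.0296  0.0046 -0.0574]
[ 0.005   0.0266 -0.0574]
[ 0.0051 -0.0169 -0.0574]
```

```bash
python3 -m crank '[[75,[-2,5,0],[0,0,0]],[75,[-2,5,0],[0,0,0]],[60,[-2,5,0],[0,0,0]],[50,[-2,5,0],[0,0,0]],[38,[-2,5,0],[0,0,0]],[38,[-2,5,0],[0,0,0]],[38,[-2,5,0],[0,0,0]],[38,[-2,5,0],[0,0,0]]]'
python3 - <<'E'
from h import *
c=read_camera('wrist')
plan()
i=cv2.cvtColor(c['color'],cv2.COLOR_RGB2BGR)
cv2.imwrite('pics/w23.png',cv2.resize(i[0:120,210:400],None,fx=4.2,fy=4.2,interpolation=cv2.INTER_CUBIC))
E
```

```text
time: 15.8
eef_pos: [0.496, -0.0751, 0.0317]
eef_rot: [[0.67, 0.742, 0.0], [0.742, -0.67, -0.0], [0.0, 0.001, -1.0]]
ft_force: [1.1, -3.4, -0.7]
opening: 0.0433
t 15.85 P [ 0.496  -0.0751  0.0317] yaw 47.89 q [-15.4  30.3 103.4  -0.   46.3  26.7] F [ 1.84 -3.03 -0.9 ] open 0.0431
```

View pics/w23.png

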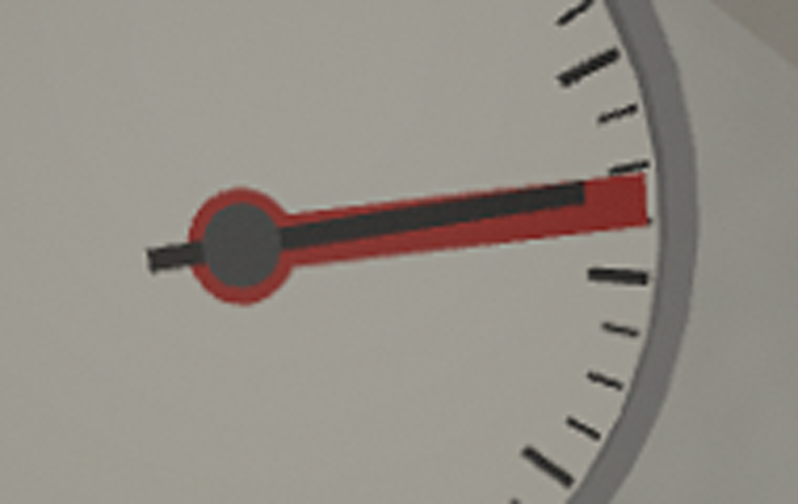

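```bash
python3 -m crank '[[38,[0,0,0],[0,0,-0.04]],[38,[0,0,0],[0,0,-0.08]],[38,[0,0,0],[0,0,-0.08]],[38,[0,0,0],[0,0,-0.08]],[46,[0,0,0],[0,0,-0.08]],[52,[0,0,0],[0,0,-0.08]],[65,[0,0,0],[0,0,-0.08]],[75,[0,0,0],[0,0,-0.08]],[75,[0,0,0],[0,0,-0.08]]]'
python3 - <<'E'
from h import *
c=read_camera('wrist')
plan()
i=cv2.cvtColor(c['color'],cv2.COLOR_RGB2BGR)
cv2.imwrite('pics/w24.png',cv2.resize(i[0:120,210:400],None,fx=4.2,fy=4.2,interpolation=cv2.INTER_CUBIC))
save(c,'pics/w24f.png')
E
```

```text
time: 16.6
eef_pos: [0.4956, -0.0749, 0.0316]
eef_rot: [[0.609, 0.793, -0.0], [0.793, -0.609, 0.0], [-0.0, -0.0, -1.0]]
ft_force: [0.2, -0.2, -0.5]
opening: 0.0692
t 16.65 P [ 0.4956 -0.0748  0.0316] yaw 52.46 q [-15.4  30.3 103.4   0.   46.3  22.1] F [0.94 0.47 0.5 ] open 0.0725
```

View pics/w24.png

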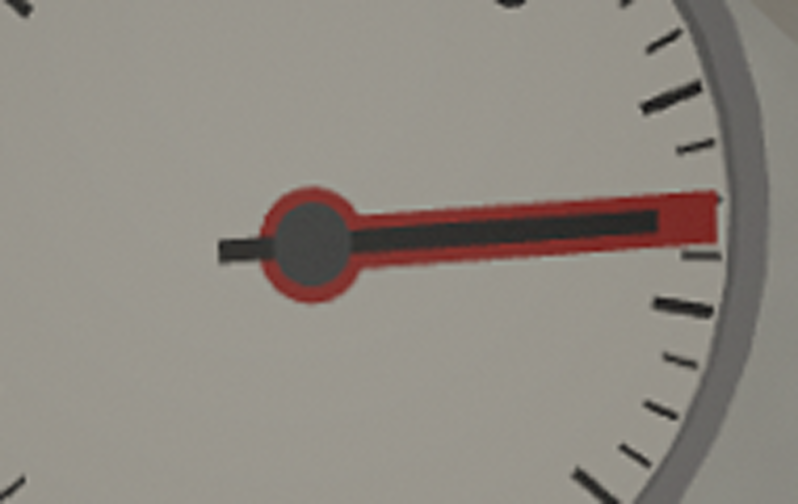

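Released, and the black bar lies centred on the red one. Next I retract straight up and check everything.

```bash
python3 -m crank '[[75,[0,0,-10],[0,0,0]],[75,[0,0,-40],[0,0,0]],[75,[0,0,-80],[0,0,0]],[75,[0,0,-120],[0,0,0]],[75,[0,0,-150],[0,0,0]],[75,[0,0,-160],[0,0,0]],[75,[0,0,-160],[0,0,0]],[75,[0,0,-160],[0,0,0]],[75,[0,0,-160],[0,0,0]],[75,[0,0,-160],[0,0,0]]]'
python3 - <<'E'
from h import *
c=read_camera('wrist');save(c,'pics/w25.png')
t=read_camera('top');save(t,'pics/t25.png')
i=cv2.cvtColor(c['color'],cv2.COLOR_RGB2BGR)
plan()
E
```

```text
time: 17.48
eef_pos: [0.4949, -0.0747, 0.1906]
eef_rot: [[0.609, 0.793, -0.002], [0.793, -0.609, 0.001], [-0.001, -0.002, -1.0]]
ft_force: [0.5, -0.2, 0.2]
opening: 0.0746
t 17.58 P [ 0.4952 -0.0748  0.1907] yaw 52.47 q [-15.4  17.5  93.1  -0.   69.5  22.1] F [ 1.08 -1.33  0.88] open 0.0749
```

View pics/w25.png

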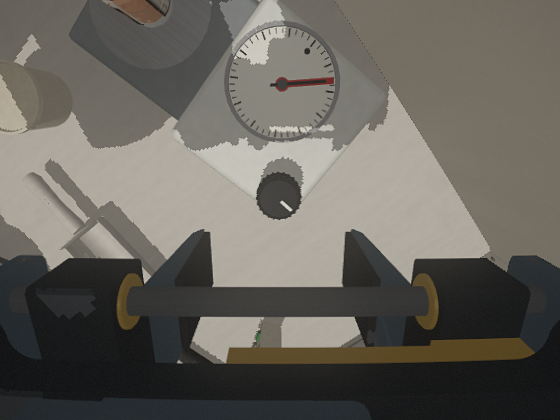

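View pics/t25.png

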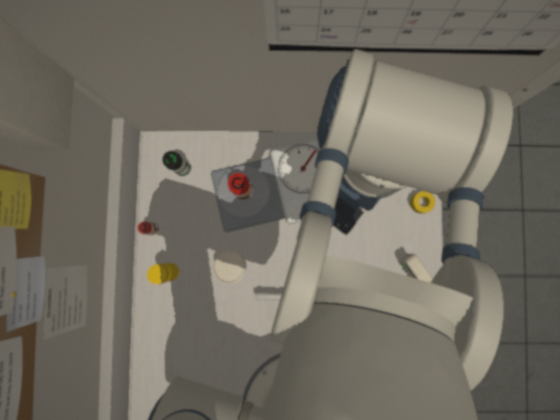

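Run:
```python
from h import *
t=read_camera('top');T=t['world_from_camera']
i=cv2.cvtColor(t['color'],cv2.COLOR_RGB2BGR)[125:245,200:360]
h=cv2.cvtColor(t['color'],cv2.COLOR_RGB2HSV);m=((h[...,0]<8)|(h[...,0]>172))&(h[...,1]>130)&(h[...,2]>60);m[:, :210]=0;m[:,265:]=0
ys,xs=np.nonzero(m);print(len(xs),xs.min(),xs.max(),ys.min(),ys.max())
print(back(t,T,((xs.min()+xs.max())/2,(ys.min()+ys.max())/2),.152),back(t,T,(243.6,191.4),.054))
```

```text
348 228 249 173 194
[0.50986569 0.14178278 0.152     ] [0.50735443 0.14296234 0.054     ]
```

```bash
python3 -c "
from cell import *
print(finish_job(), sense()['time'])"
```

```text
the job is handed in; nothing more can be done
the job is handed in; nothing more can be done
```

The larger red-capped jar is standing on the scale pan, the tare pointer is under the weight pointer, and I handed the job in at about 17.6 s. No verdict came back.

**Jar:** I lowered it to about 1.5 mm of pan travel before letting go. The last top picture puts it about 3 mm from the pan's centre and upright.

**Tare knob:**
- I turned it about 1.5 rad clockwise in steps.
- The first release dragged it about 1.7 mm too far, because the grip was off-centre by about 5 mm and pulled sideways with about 25 N.
- I re-centred, turned it back 0.08 rad and let go. The picture taken just after shows the black pointer centred on the red one, and it looked the same after the arm was raised clear.

**Other things:** the bystanders I could see in the last top picture look to be in their original places; I compared it with the first one by eye, without measuring shifts.

**Disagreements with the description or between measurements:**
- **Fingertips:** the real tips end about 30 mm short of the reported TCP. My first attempt at the knob therefore closed just above it, touching nothing. It also means the jar was held near its cap.
- **Wrist camera:** its positions came out about 5 mm further along the tool's x than those from the top camera.

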